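# Walk the cheese block round to the cutter's fence

## Task

The heavy block of cheese lies askew on the board of the lever cutter. Without gripping or lifting it, walk it round by pushing its corners in turn until one of its long sides is square to the steel fence, and only then push it home, so that this whole long side lies flat against the fence with no gap (a corner must not be rammed into the fence while the block is still askew). Leave the other cheeses and things where they are.

Things in the scene. Friction and masses are not known exactly. Their poses are not given: they have to be found in the camera images.
- block: heavy yellow cheese block, 100 (x) by 180 (y, long axis) by 70 mm high, about 1.4 kg, too wide to grip; sliding it takes about 5 to 12 N; a corner pushed 13 mm turns it by about 0.1 rad. Origin at the centre of its underside, z up. It starts about 170 mm short of the fence's face, long axis 50 to 90 degrees off the fence's line, either way; either long side may end there.
- fence: fixed upright steel fence at the far side of the cutter's white board; its flat face is 340 mm long, 50 mm high. Origin in the face, at mid-length, at the board's top surface (40 mm above the table); x points into the fence, away from the robot, square to the face; y along the face; z up. Home, the block's origin is at x = -50 mm and its long axis along y.
- cutter: the fixed lever cutter that carries the fence. Origin on the table straight below the fence's origin, same axes. Its board is level and free in front of the fence, z = 40 mm, from x = -320 mm to 0 and y = -290 to 290 mm. Its blade arm stays parked: it leans back from x = 40, y = -215 mm, behind the fence's line, to 340 mm above the table.
- puck1: loose bystander, leave it where it is. Round white fresh cheese, 64 mm diameter, 34 mm high, on the board at its left edge (robot's view), nearer the robot. Origin under its centre.
- puck2: loose bystander, leave it where it is. Round white fresh cheese like the other, on the board at its left edge, nearer the fence. Origin under its centre.
- offcut: loose bystander, leave it where it is. Flat yellow offcut of cheese, 90 by 50 by 30 mm high, on the board at its right edge beyond the blade's dark slot. Origin under its centre.
- mould: loose bystander, leave it where it is. Empty white plastic cheese mould (cup), 86 mm diameter, 75 mm high, on the table left of the cutter. Origin under its centre.
- follower: loose bystander, leave it where it is. White plastic follower disc with a knob, 76 mm diameter, 34 mm high, on the board near its right front corner. Origin under its centre.
- brush: loose bystander, leave it where it is. Blue brush, 200 mm long, lying along x on the table right of the cutter. Origin under its middle.
Not all that is in view belongs to the job. There is more than one size of the block; the job needs the largest.

How it is judged:
By the outcome, as a careful person would: the job done as asked, in the order asked, and still so for the second after the job is handed in, with the robot touching nothing.
It also fails if it takes over 58 s, if anything falls off the work surface, if the arm or the gripper's body presses on something with over 40 N, if the wrist force passes 120 N, or if a joint passes its speed limit or range.

## Robot

A 7-joint arm with a two-finger parallel gripper is mounted at the origin on the work surface. World frame = base frame: x ahead of the robot, y to its left, z up, the work surface at z = 0. Lengths are in m, angles in rad, forces in N, time in s.
With the tool pointing down it reaches from about 0.4 to 0.875 m from the base axis. Payload 19.3 kg.
Tool frame: the origin (TCP) lies on the centre line of the jaws, within the pads' length; the fingertips stand tip_reach ahead of it and the grasp point (between the pads) lies 5 mm behind it (tip_reach is the distance from the TCP to the fingertips, in m); z points along the fingers, y is the line along which they close (so a half turn about z gives the same grasp; the last joint's range is limited). The gripper opens to 85 mm and grips with 20 to 120 N. Pads are 22 mm wide; open, the fingers measure 114 mm over their backs; the gripper's body (76 mm by 85 mm) begins 54 mm behind the grasp point. The pads swing forward as they close: fully open they stand 13 mm farther back than shut.
Start: joints at [1.17, 0.521, -0.036, 1.599, 0.021, 1.021, -0.113], TCP at [0.203, -0.591, 0.222] pointing down, gripper open.
Joint ranges: [-2.91, 2.91], [-0.3, 2.13], [-1.5, 1.42], [0.17, 2.43], [-1.26, 4.41], [0.16, 1.93], [-2.52, 2.52]. Speed limits (rad/s): [1.89, 1.89, 2.39, 2.39, 3.01, 3.01, 3.01].

## Interface

Orientations are given as a unit quaternion [x, y, z, w].
In Python, from plant import * gives the robot as it stands.
- The arm moves only by the tool move_arm, never from a script. Its argument "motion" is a list of rows, each an object of numbers: "rx", "ry", "rz": the turn, a rotation vector about the tool's x, y, z in degrees; "x", "y", "z": the shift along the tool's x, y, z in mm; "claw": the opening, from 0 (shut) to 1 (fully open). In form: [{"rx": .., "ry": .., "rz": .., "x": .., "y": .., "z": .., "claw": ..}, ...]. A call has 1 to 8 rows; each row is the pose to reach, as a shift and turn from the pose commanded when the call began, along the tool's axes at that moment; what a row does not reach only later rows make up. A row lasts 1/8 s, in which the tool goes at most 62.5 mm and 10.7 degrees, less where a joint would pass 70% of its speed; a pose out of reach is approached as far as the arm can. A call with a gripper value outside its range is refused whole. The fingers move at their own pace and stop on an object; the grip force is fixed at half the most. Time passes only in rows, so rows that repeat a pose let the fingers close. It gives the time, the measured TCP pose, the force, the opening and the grip force at its end, in the units of the state.
- sense(): the state, without advancing time (a new reading comes with each control period).
- grab_frame(name): name is "side" or "top" or "wrist"; returns (picture, depth): 400x640x3 uint8, red, green, blue; 400x640 float32, m along the optical axis (not along the pixel's ray), 0 where there is no reading.
- calibration(name): a dict with "fx", "fy", "cx", "cy" (pixels), "dist" ([k1, k2, p1, p2, k3] as OpenCV has them; the pictures are not rectified), "extrinsics" (4x4, takes a point from camera to world coordinates). Camera axes: x right, y up, looking along -z (the intrinsics and any distortion apply to the point x, -y, -z); pixel columns grow to the right and rows downward; lengths in m; the calibration is good to about 2 mm. A picture is of the moment at which its call begins: read the wrist's pose just before it. calibration takes no time and is no camera call; for the wrist camera it gives the pose at the moment of the call.
- close_job(): hands the job in; it is judged then, once.
The state is a dict: "time": time; "joints": joint angles; "qvel": joint speeds; "joint_efforts": joint torques, N m; "tcp_pos": TCP position; "ee_rot": TCP orientation; "wrist_force": force on the tool from outside, world axes, zero at the start; "wrist_torque": the same for the moment, N m; "width": opening from 0.0 (shut) to 1.0 (fully open); "gripper_force": force on a finger pad.
Only numpy, scipy, OpenCV 4.12 (cv2) and the standard library are available. Lean on these libraries where they do the work, as an engineer would, in place of code of your own. Each camera call takes 0.05 s, during which the arm holds its last target. There are 200 camera calls.

## Working session

There is one attempt and no reset: what is moved stays moved. The work goes in short steps, Python scripts to look and compute and a tool call to move; the robot and the scene stay as the last step left them, time stands still between calls to the robot, and variables do not carry over. Pictures are saved under pics/ and viewed, at most 10 in all, crops included, and the job is handed in when it is done.

Besides the shell and the picture viewer there is one more tool, called after ">>>" as name(argument=value, ...) on one line, values as JSON. move_arm: Moves the arm, as the interface text tells. Its arguments: {"type":"object","properties":{"motion":{"type":"array","items":{"type":"object","properties":{"rx":{"type":"number"},"ry":{"type":"number"},"rz":{"type":"number"},"x":{"type":"number"},"y":{"type":"number"},"z":{"type":"number"},"claw":{"type":"number"}}}}},"required":["motion"]}

```bash
mkdir -p pics; ls
cat > h.py <<'E'
from plant import *
import numpy as np, cv2
def save(n,p): cv2.imwrite(p,cv2.cvtColor(n,cv2.COLOR_RGB2BGR))
def world(c,px,depth=None,z=None):
    """pixels -> world: by depth array, or by plane z"""
    px=np.array(px,float).reshape(-1,1,2); K=np.array([[c['fx'],0,c['cx']],[0,c['fy'],c['cy']],[0,0,1]])
    u=cv2.undistortPoints(px,K,np.array(c['dist'],float))[:,0]
    T=np.array(c['extrinsics']); d=np.c_[u[:,0],-u[:,1],-np.ones(len(u))]@T[:3,:3].T; o=T[:3,3]
    s=(z-o[2])/d[:,2] if z is not None else np.array([depth[int(round(b)),int(round(a))] for a,b in px[:,0]])
    return o+d*s[:,None]
E
python3 - <<'E'
from h import *
for n in("top","side"):
    p,d=grab_frame(n); save(p,f"pics/{n}0.png"); np.save(f"pics/{n}0.npy",d); c=calibration(n); print(n,np.round(c['extrinsics'],3).tolist(),c['fx'])
s=sense(); print({k:s[k] for k in("time","tcp_pos","ee_rot","width","wrist_force")})
import plant; print([x for x in dir(plant) if x[0]!='_'])
try: print(tip_reach)
except Exception as e: print(e)
E
```

```text
pics
top [[-0.018, 0.996, -0.089, 0.366], [-1.0, -0.02, -0.015, -0.014], [-0.016, 0.089, 0.996, 1.347], [0.0, 0.0, 0.0, 1.0]] 475.8587446347271
side [[-0.95, 0.231, -0.211, 0.21], [-0.312, -0.666, 0.678, 0.952], [0.016, 0.71, 0.704, 1.057], [0.0, 0.0, 0.0, 1.0]] 438.9235690975593
{'time': 0.1, 'tcp_pos': array([ 0.20286359, -0.59081889,  0.22106618]), 'ee_rot': array([ 9.86351710e-01,  1.64651221e-01, -1.32768833e-04, -5.12376653e-04]), 'width': 0.9987257133183843, 'wrist_force': array([ 1.37372615, -0.30764322,  0.27248057])}
['IKError', 'calibration', 'close_job', 'grab_frame', 'sense', 'tip_reach']
0.014
```

View pics/top0.png

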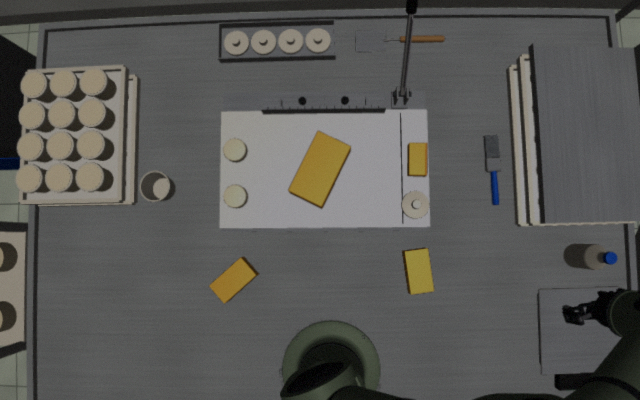

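View pics/side0.png

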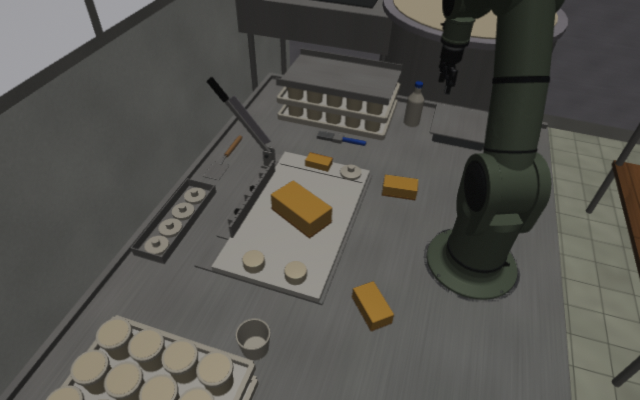

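Yellow candidates in the top view are the large block on the board (320,169), a loose block (234,280), a loose block (418,271) and the offcut (417,159). I choose (320,169): it is on the board, the largest, and askew. I'll check it in one close crop.

Run:
```python
from h import *
p=cv2.imread("pics/top0.png"); cv2.imwrite("pics/c0.png",cv2.resize(p[95:235,215:435],None,fx=3.6,fy=3.6,interpolation=cv2.INTER_CUBIC))
```

```text
(no output)
```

View pics/c0.png

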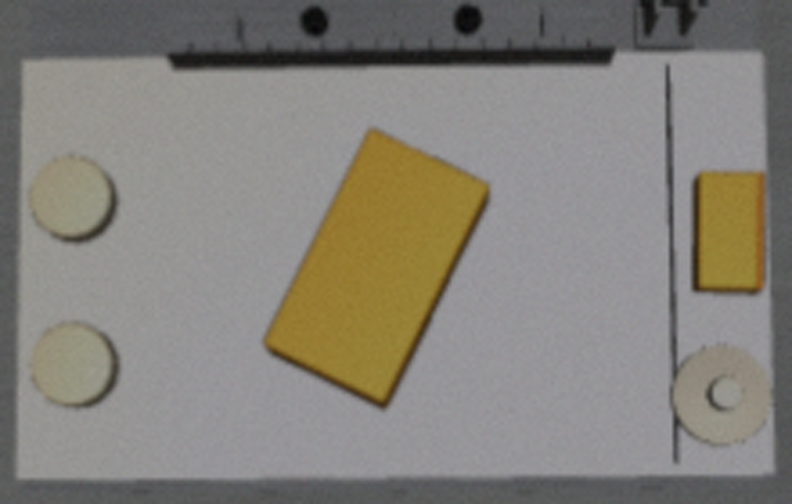

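```bash
cat >> h.py <<'E'
def block(p,d,c,fence=None):
    """top-face rectangle (centre, long-axis angle, corners) from colour outline near the board"""
    h=cv2.cvtColor(p,cv2.COLOR_RGB2HSV); m=((h[...,0]>12)&(h[...,0]<32)&(h[...,1]>110)).astype(np.uint8)
    v,u=np.nonzero(m); X=world(c,np.c_[u,v],d)
    k=(X[:,2]>.098)&(X[:,2]<.122)&(X[:,0]>.35)&(X[:,0]<.9)&(abs(X[:,1])<.22)
    P=world(c,np.c_[u,v][k],z=.11)[:,:2].astype(np.float32)
    m2=np.zeros_like(m); m2[v[k],u[k]]=1
    r=cv2.minAreaRect((P*1000)); b=cv2.boxPoints(r); e=b[1]-b[0],b[2]-b[1]; l=max(e,key=np.linalg.norm)
    return np.array(r[0]),np.degrees(np.arctan2(l[1],l[0]))%180,r[1],b,np.median(X[k,2])
E
python3 - <<'E'
from h import *
p=cv2.cvtColor(cv2.imread("pics/top0.png"),cv2.COLOR_BGR2RGB); d=np.load("pics/top0.npy"); c=calibration("top")
np.set_printoptions(precision=4,suppress=True)
print(block(p,d,c))
cr=lambda q:np.array(q)/3.6+[215-.36,95-.36]
print("corners",world(c,cr([(372,128),(488,186),(386,406),(265,343)]),z=.11))
print("fence bot",world(c,cr([(174,69),(610,64)]),z=.04)); print("fence top",world(c,cr([(168,54),(613,49)]),z=.09))
print("board",world(c,cr([(22,60),(16,478),(776,474)]),z=.04),world(c,cr([(300,90),(550,300),(600,100)]),d))
print("things",world(c,cr([(72,198),(73,363)]),z=.074),world(c,cr([(728,232),(722,394)]),z=.07))
# fence top via depth
v,u=np.mgrid[95:125,225:400]; X=world(c,np.c_[u.ravel(),v.ravel()],d); k=(X[:,2]>.078)&(X[:,2]<.1)&(X[:,0]>.6);F=X[k]
print(len(F),F.min(0),F.max(0))
for lo in np.arange(-.16,.2,.04):
    q=F[(F[:,1]>lo)&(F[:,1]<lo+.04)]
    if len(q): print(round(lo,2),q[:,0].min(),len(q))
E
```

```text
(array([546.959 ,  19.0386]), np.float32(152.80885), (97.39228820800781, 178.51512145996094), array([[445.3133,  16.5112],
       [604.1002, -65.0632],
       [648.6046,  21.566 ],
       [489.8177, 103.1404]], dtype=float32), np.float64(0.1110368422053516))
corners [[ 0.649   0.0212  0.11  ]
 [ 0.6039 -0.063   0.11  ]
 [ 0.4441  0.0144  0.11  ]
 [ 0.4917  0.1016  0.11  ]]
fence bot [[ 0.7157  0.1775  0.04  ]
 [ 0.712  -0.1632  0.04  ]]
fence top [[ 0.7141  0.1747  0.09  ]
 [ 0.7103 -0.1601  0.09  ]]
board [[ 0.7263  0.2977  0.04  ]
 [ 0.3984  0.3012  0.04  ]
 [ 0.3907 -0.2803  0.04  ]] [[ 0.6967  0.0789  0.039 ]
 [ 0.5276 -0.1113  0.0398]
 [ 0.6835 -0.1545  0.0399]]
things [[0.6087 0.2506 0.074 ]
 [0.4831 0.2498 0.074 ]] [[ 0.5729 -0.2448  0.07  ]
 [ 0.4507 -0.2359  0.07  ]]
537 [ 0.7086 -0.2006  0.0781] [0.7485 0.1762 0.0977]
-0.16 0.7086380527340148 57
-0.12 0.7094609340008637 59
-0.08 0.7102110012506958 62
-0.04 0.7103148858066611 65
0.0 0.7104683279045024 66
0.04 0.7111290114800255 60
0.08 0.7123696565266457 59
0.12 0.7126818948772485 58
0.16 0.7131616899497583 26
```

>>> move_arm(motion=[{"x": 36,"y": -41,"rz": 5,"claw": 0},{"x": 72,"y": -83,"rz": 10,"claw": 0},{"x": 109,"y": -124,"rz": 15,"claw": 0},{"x": 145,"y": -166,"rz": 19,"claw": 0},{"x": 181,"y": -207,"rz": 19,"claw": 0},{"x": 217,"y": -248,"rz": 19,"claw": 0},{"x": 253,"y": -290,"rz": 19,"claw": 0},{"x": 290,"y": -331,"rz": 19,"claw": 0}])

```text
invalid input at $.motion[0]: expected keys rx, ry, rz, x, y, z, claw
```

>>> move_arm(motion=[{"rx": 0,"ry": 0,"z": 0,"x": 36,"y": -41,"rz": 5,"claw": 0},{"rx": 0,"ry": 0,"z": 0,"x": 72,"y": -83,"rz": 10,"claw": 0},{"rx": 0,"ry": 0,"z": 0,"x": 109,"y": -124,"rz": 15,"claw": 0},{"rx": 0,"ry": 0,"z": 0,"x": 145,"y": -166,"rz": 19,"claw": 0},{"rx": 0,"ry": 0,"z": 0,"x": 181,"y": -207,"rz": 19,"claw": 0},{"rx": 0,"ry": 0,"z": 0,"x": 217,"y": -248,"rz": 19,"claw": 0},{"rx": 0,"ry": 0,"z": 0,"x": 253,"y": -290,"rz": 19,"claw": 0},{"rx": 0,"ry": 0,"z": 0,"x": 290,"y": -331,"rz": 19,"claw": 0}])

```text
time: 1.1
tcp_pos: [0.37, -0.1822, 0.2216]
ee_rot: [1.0, -0.0, 0.0, 0.0]
wrist_force: [1.3, -0.3, 0.7]
width: -0.006
gripper_force: 0.0
```

>>> move_arm(motion=[{"rx": 0,"ry": 0,"rz": 0,"x": 20,"y": -50,"z": 0,"claw": 0},{"rx": 0,"ry": 0,"rz": 0,"x": 40,"y": -100,"z": 0,"claw": 0},{"rx": 0,"ry": 0,"rz": 0,"x": 65,"y": -150,"z": 30,"claw": 0},{"rx": 0,"ry": 0,"rz": 0,"x": 65,"y": -159,"z": 75,"claw": 0},{"rx": 0,"ry": 0,"rz": 0,"x": 65,"y": -159,"z": 115,"claw": 0},{"rx": 0,"ry": 0,"rz": 0,"x": 65,"y": -159,"z": 140,"claw": 0},{"rx": 0,"ry": 0,"rz": 0,"x": 65,"y": -159,"z": 147,"claw": 0}])

```text
time: 1.98
tcp_pos: [0.434, -0.0248, 0.0734]
ee_rot: [1.0, -0.0, -0.001, -0.0]
wrist_force: [0.2, -0.3, 0.4]
width: 0.005
gripper_force: 0.0
```

Run:
```python
from h import *
p,d=grab_frame("side"); save(cv2.resize(p[120:320,180:440],None,fx=3,fy=3),"pics/s1.png")
p,d=grab_frame("top"); print(block(p,d,calibration("top"))); s=sense(); print(s['tcp_pos'],s['wrist_force'],s['time'])
```

```text
(array([547.20288086,  19.02972412]), np.float32(152.80885), (97.18525695800781, 178.27285766601562), array([[445.71225 ,  16.539043],
       [604.2837  , -64.92462 ],
       [648.6935  ,  21.520405],
       [490.12207 , 102.98407 ]], dtype=float32), np.float64(0.11108393251101889))
[ 0.434735   -0.02491207  0.07448619] [0.59836502 0.56374753 0.16491234] 2.075
```

View pics/s1.png

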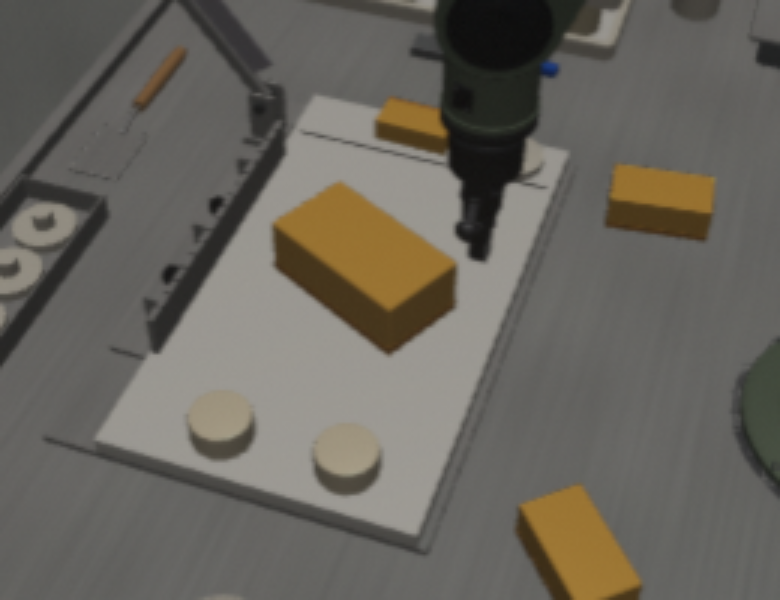

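The picture shows the shut fingers at the block's near-right corner (crop 478,255), clear of the board and block. First push at this corner.

>>> move_arm(motion=[{"rx": 0,"ry": 0,"rz": 0,"x": 3,"y": -8,"z": 0,"claw": 0},{"rx": 0,"ry": 0,"rz": 0,"x": 6,"y": -15,"z": 0,"claw": 0},{"rx": 0,"ry": 0,"rz": 0,"x": 8,"y": -22,"z": 0,"claw": 0},{"rx": 0,"ry": 0,"rz": 0,"x": 11,"y": -30,"z": 0,"claw": 0},{"rx": 0,"ry": 0,"rz": 0,"x": 14,"y": -37,"z": 0,"claw": 0},{"rx": 0,"ry": 0,"rz": 0,"x": 18,"y": -44,"z": 0,"claw": 0},{"rx": 0,"ry": 0,"rz": 0,"x": 22,"y": -51,"z": 0,"claw": 0},{"rx": 0,"ry": 0,"rz": 0,"x": 26,"y": -56,"z": 0,"claw": 0}])

```text
time: 3.08
tcp_pos: [0.4593, 0.031, 0.0743]
ee_rot: [1.0, -0.0, -0.002, 0.001]
wrist_force: [-9.5, -3.7, 4.7]
width: -0.001
gripper_force: 4.6
```

```bash
cat > look.py <<'E'
from h import *
np.set_printoptions(precision=1,suppress=True)
p,d=grab_frame("top"); save(p,"pics/last.png"); r=block(p,d,calibration("top")); s=sense()
print("c",r[0],"ang %.2f"%r[1],"size",np.array(r[2]),"corners",r[3].tolist()); print("tcp",s['tcp_pos']*1000,"F",s['wrist_force'],s['time'])
E
python3 look.py
```

```text
c [569.4  20.7] ang 139.60 size [ 98.3 154.1] corners [[478.8840637207031, 33.1815185546875], [596.2711181640625, -66.71246337890625], [659.975830078125, 8.147964477539062], [542.5887451171875, 108.04194641113281]]
tcp [460.   31.8  74.4] F [-6.9 -1.7  3.1] 3.125
```

>>> move_arm(motion=[{"rx": 0,"ry": 0,"rz": 0,"x": 2,"y": -6,"z": 0,"claw": 0},{"rx": 0,"ry": 0,"rz": 0,"x": 4,"y": -11,"z": 0,"claw": 0},{"rx": 0,"ry": 0,"rz": 0,"x": 7,"y": -17,"z": 0,"claw": 0},{"rx": 0,"ry": 0,"rz": 0,"x": 9,"y": -22,"z": 0,"claw": 0},{"rx": 0,"ry": 0,"rz": 0,"x": 12,"y": -27,"z": 0,"claw": 0},{"rx": 0,"ry": 0,"rz": 0,"x": 16,"y": -32,"z": 0,"claw": 0},{"rx": 0,"ry": 0,"rz": 0,"x": 19,"y": -37,"z": 0,"claw": 0},{"rx": 0,"ry": 0,"rz": 0,"x": 23,"y": -42,"z": 0,"claw": 0}])

```text
time: 4.12
tcp_pos: [0.4837, 0.0734, 0.0745]
ee_rot: [1.0, -0.0, -0.0, 0.0]
wrist_force: [-5.4, -1.8, -0.5]
width: -0.002
gripper_force: 2.5
```

```bash
python3 look.py
```

```text
c [586.6  16.3] ang 119.79 size [ 99.  125.7] corners [[512.4070434570312, 46.18330764770508], [574.8368530273438, -62.880157470703125], [660.7951049804688, -13.676151275634766], [598.3652954101562, 95.38731384277344]]
tcp [484.4  74.2  74.6] F [-2.6 -0.5 -1.8] 4.175
```

>>> move_arm(motion=[{"rx": 0,"ry": 0,"rz": 0,"x": -12,"y": 12,"z": 0,"claw": 0},{"rx": 0,"ry": 0,"rz": 0,"x": -14,"y": 14,"z": -45,"claw": 0},{"rx": 0,"ry": 0,"rz": 0,"x": -10,"y": 14,"z": -90,"claw": 0},{"rx": 0,"ry": 0,"rz": 0,"x": 40,"y": 25,"z": -100,"claw": 0},{"rx": 0,"ry": 0,"rz": 0,"x": 95,"y": 40,"z": -100,"claw": 0},{"rx": 0,"ry": 0,"rz": 0,"x": 150,"y": 50,"z": -100,"claw": 0},{"rx": 0,"ry": 0,"rz": 0,"x": 192,"y": 52,"z": -100,"claw": 0},{"rx": 0,"ry": 0,"rz": 0,"x": 193,"y": 52,"z": -100,"claw": 0}])

```text
time: 5.18
tcp_pos: [0.6782, 0.0195, 0.1736]
ee_rot: [1.0, -0.001, 0.0, 0.0]
wrist_force: [-0.8, 0.9, -0.0]
width: -0.003
gripper_force: 0.0
```

```bash
python3 look.py
```

```text
c [550.6  81.8] ang 28.92 size [98.9 79.5] corners [[488.0998229980469, 92.67477416992188], [526.542236328125, 23.07948875427246], [613.144775390625, 70.91627502441406], [574.702392578125, 140.51156616210938]]
tcp [676.9  19.9 173.8] F [ 0.1  0.4 -0.9] 5.225
```

>>> move_arm(motion=[{"rx": 0,"ry": 0,"rz": 0,"x": 0,"y": 0,"z": 40,"claw": 0},{"rx": 0,"ry": 0,"rz": 0,"x": 0,"y": 0,"z": 80,"claw": 0},{"rx": 0,"ry": 0,"rz": 0,"x": 0,"y": 0,"z": 98,"claw": 0},{"rx": 0,"ry": 0,"rz": 0,"x": -6,"y": 2,"z": 98,"claw": 0},{"rx": 0,"ry": 0,"rz": 0,"x": -13,"y": 5,"z": 98,"claw": 0},{"rx": 0,"ry": 0,"rz": 0,"x": -20,"y": 7,"z": 98,"claw": 0},{"rx": 0,"ry": 0,"rz": 0,"x": -27,"y": 9,"z": 98,"claw": 0},{"rx": 0,"ry": 0,"rz": 0,"x": -34,"y": 10,"z": 98,"claw": 0}])

```text
time: 6.22
tcp_pos: [0.6445, 0.0103, 0.0784]
ee_rot: [1.0, -0.001, 0.002, 0.0]
wrist_force: [10.5, -2.1, 1.1]
width: 0.001
gripper_force: 3.6
```

```bash
python3 look.py
```

```text
c [542.8  80.1] ang 24.81 size [99.  88.2] corners [[479.36163330078125, 99.3201904296875], [516.3596801757812, 19.275115966796875], [606.1835327148438, 60.793121337890625], [569.1854858398438, 140.83819580078125]]
tcp [643.6  10.2  78.4] F [ 7.3 -0.9  2.1] 6.275
```

>>> move_arm(motion=[{"rx": 0,"ry": 0,"rz": 0,"x": -5,"y": 5,"z": 0,"claw": 0},{"rx": 0,"ry": 0,"rz": 0,"x": -10,"y": 9,"z": 0,"claw": 0},{"rx": 0,"ry": 0,"rz": 0,"x": -15,"y": 13,"z": 0,"claw": 0},{"rx": 0,"ry": 0,"rz": 0,"x": -20,"y": 17,"z": 0,"claw": 0},{"rx": 0,"ry": 0,"rz": 0,"x": -20,"y": 17,"z": 0,"claw": 0},{"rx": 0,"ry": 0,"rz": 0,"x": 0,"y": 10,"z": 0,"claw": 0},{"rx": 0,"ry": 0,"rz": 0,"x": 5,"y": 10,"z": -45,"claw": 0},{"rx": 0,"ry": 0,"rz": 0,"x": 5,"y": 10,"z": -95,"claw": 0}])

```text
time: 7.28
tcp_pos: [0.6474, 0.001, 0.1725]
ee_rot: [1.0, -0.0, -0.001, 0.0]
wrist_force: [0.3, 0.6, 0.6]
width: 0.002
gripper_force: 0.0
```

```bash
python3 look.py
```

```text
c [537.1  80.5] ang 13.87 size [98.6 85.4] corners [[479.02130126953125, 110.17410278320312], [499.50970458984375, 27.222990036010742], [595.2310180664062, 50.86553955078125], [574.7426147460938, 133.816650390625]]
tcp [650.1   1.2 179.8] F [3.1 0.2 8.3] 7.325
```

>>> move_arm(motion=[{"rx": 0,"ry": 0,"rz": 0,"x": -50,"y": -20,"z": 0,"claw": 0},{"rx": 0,"ry": 0,"rz": 0,"x": -100,"y": -40,"z": 0,"claw": 0},{"rx": 0,"ry": 0,"rz": 0,"x": -150,"y": -60,"z": 0,"claw": 0},{"rx": 0,"ry": 0,"rz": 0,"x": -195,"y": -77,"z": 0,"claw": 0},{"rx": 0,"ry": 0,"rz": 0,"x": -200,"y": -77,"z": 0,"claw": 0},{"rx": 0,"ry": 0,"rz": 0,"x": -200,"y": -77,"z": 50,"claw": 0},{"rx": 0,"ry": 0,"rz": 0,"x": -200,"y": -77,"z": 95,"claw": 0},{"rx": 0,"ry": 0,"rz": 0,"x": -200,"y": -77,"z": 98,"claw": 0}])

```text
time: 8.32
tcp_pos: [0.4467, 0.0776, 0.0719]
ee_rot: [1.0, -0.0, -0.002, 0.001]
wrist_force: [-0.5, 0.6, 0.9]
width: -0.001
gripper_force: 0.0
```

```bash
python3 look.py
```

```text
c [548.3  35.7] ang 103.66 size [ 98.8 177.2] corners [[479.35089111328125, 110.187744140625], [521.2003784179688, -62.02678298950195], [617.2394409179688, -38.68855285644531], [575.3899536132812, 133.52597045898438]]
tcp [447.6  77.9  73.2] F [ 0.2 -0.8  0.4] 8.375
```

>>> move_arm(motion=[{"rx": 0,"ry": 0,"rz": 0,"x": 10,"y": -2,"z": 0,"claw": 0},{"rx": 0,"ry": 0,"rz": 0,"x": 19,"y": -4,"z": 0,"claw": 0},{"rx": 0,"ry": 0,"rz": 0,"x": 25,"y": -6,"z": 0,"claw": 0},{"rx": 0,"ry": 0,"rz": 0,"x": 31,"y": -8,"z": 0,"claw": 0},{"rx": 0,"ry": 0,"rz": 0,"x": 37,"y": -10,"z": 0,"claw": 0},{"rx": 0,"ry": 0,"rz": 0,"x": 43,"y": -11,"z": 0,"claw": 0},{"rx": 0,"ry": 0,"rz": 0,"x": 49,"y": -12,"z": 0,"claw": 0},{"rx": 0,"ry": 0,"rz": 0,"x": 25,"y": -10,"z": 0,"claw": 0}])

```text
time: 9.38
tcp_pos: [0.4741, 0.0886, 0.0738]
ee_rot: [1.0, -0.001, 0.001, -0.0]
wrist_force: [-0.2, 0.5, 0.1]
width: 0.002
gripper_force: 0.0
```

```bash
python3 look.py
```

```text
c [561.3  33.5] ang 94.86 size [ 99.1 177.2] corners [[504.45623779296875, 117.56405639648438], [519.4625854492188, -59.01846694946289], [618.1642456054688, -50.630615234375], [603.1578979492188, 125.951904296875]]
tcp [470.2  87.8  73.6] F [-0.4  0.2  0.6] 9.425
```

>>> move_arm(motion=[{"rx": 0,"ry": 0,"rz": 0,"x": 10,"y": 0,"z": 0,"claw": 0},{"rx": 0,"ry": 0,"rz": 0,"x": 20,"y": 0,"z": 0,"claw": 0},{"rx": 0,"ry": 0,"rz": 0,"x": 26,"y": 0,"z": 0,"claw": 0},{"rx": 0,"ry": 0,"rz": 0,"x": 30,"y": -1,"z": 0,"claw": 0},{"rx": 0,"ry": 0,"rz": 0,"x": 34,"y": -1,"z": 0,"claw": 0},{"rx": 0,"ry": 0,"rz": 0,"x": 37,"y": -1,"z": 0,"claw": 0},{"rx": 0,"ry": 0,"rz": 0,"x": 37,"y": -1,"z": 0,"claw": 0},{"rx": 0,"ry": 0,"rz": 0,"x": -10,"y": 0,"z": 0,"claw": 0}])

```text
time: 10.42
tcp_pos: [0.4648, 0.0885, 0.0734]
ee_rot: [1.0, -0.001, 0.001, -0.001]
wrist_force: [-0.4, 0.7, -0.1]
width: -0.002
gripper_force: 0.0
```

```bash
python3 look.py
```

```text
c [570.8  31.9] ang 88.85 size [177.   98.4] corners [[519.887939453125, -55.592376708984375], [618.24853515625, -57.56298828125], [621.794677734375, 119.43792724609375], [523.43408203125, 121.40853881835938]]
tcp [457.1  87.4  72.9] F [-2.   0.7 -0.6] 10.475
```

>>> move_arm(motion=[{"rx": 0,"ry": 0,"rz": 0.6,"x": 0,"y": 30,"z": 0,"claw": 1},{"rx": 0,"ry": 0,"rz": 0.6,"x": 0,"y": 57,"z": 0,"claw": 1},{"rx": 0,"ry": 0,"rz": 0.6,"x": 0,"y": 57,"z": 0,"claw": 1},{"rx": 0,"ry": 0,"rz": 0.6,"x": 12,"y": 57,"z": 0,"claw": 1},{"rx": 0,"ry": 0,"rz": 0.6,"x": 24,"y": 57,"z": 0,"claw": 1},{"rx": 0,"ry": 0,"rz": 0.6,"x": 34,"y": 57,"z": 0,"claw": 1},{"rx": 0,"ry": 0,"rz": 0.6,"x": 38,"y": 57,"z": 0,"claw": 1},{"rx": 0,"ry": 0,"rz": 0.6,"x": 38,"y": 57,"z": 0,"claw": 1}])

```text
time: 11.48
tcp_pos: [0.501, 0.0311, 0.0735]
ee_rot: [1.0, -0.006, -0.0, -0.0]
wrist_force: [0.4, -0.3, 0.1]
width: 1.0
gripper_force: 0.0
```

```bash
python3 look.py
python3 - <<'E'
from h import *
p,d=grab_frame("side"); save(cv2.resize(p[120:320,180:440],None,fx=3,fy=3),"pics/s2.png")
E
```

```text
c [570.9  32. ] ang 88.81 size [177.   98.4] corners [[519.8834228515625, -55.520809173583984], [618.2342529296875, -57.56682586669922], [621.9163818359375, 119.42947387695312], [523.5655517578125, 121.4754867553711]]
tcp [500.7  31.1  73.5] F [0.1 0.  0.5] 11.525
```

View pics/s2.png

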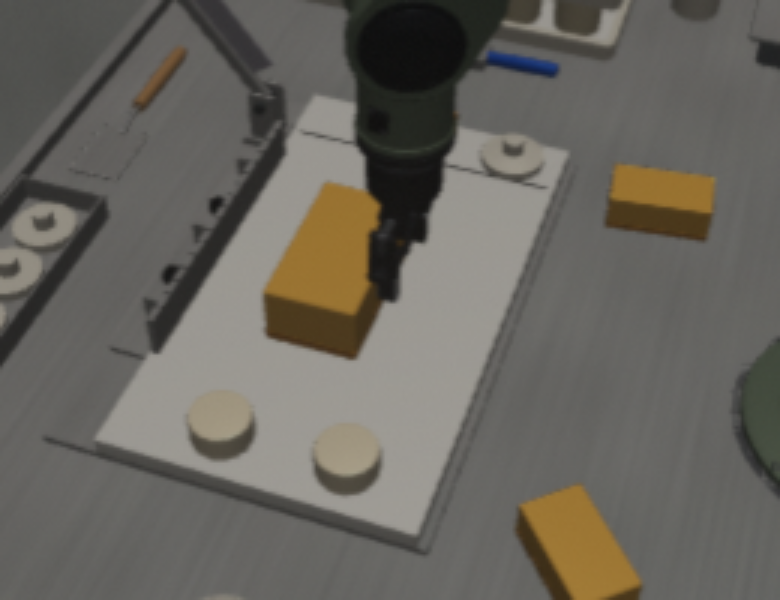

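The block is nearly square; the open fingers (crop 385,270) stand behind its near long side as a two-point pusher. I push a little first to check that it stays square.

>>> move_arm(motion=[{"rx": 0,"ry": 0,"rz": 0,"x": 5,"y": 0,"z": 0,"claw": 1},{"rx": 0,"ry": 0,"rz": 0,"x": 10,"y": 0,"z": 0,"claw": 1},{"rx": 0,"ry": 0,"rz": 0,"x": 14,"y": 0,"z": 0,"claw": 1},{"rx": 0,"ry": 0,"rz": 0,"x": 18,"y": 0,"z": 0,"claw": 1},{"rx": 0,"ry": 0,"rz": 0,"x": 22,"y": 0,"z": 0,"claw": 1},{"rx": 0,"ry": 0,"rz": 0,"x": 26,"y": 0,"z": 0,"claw": 1},{"rx": 0,"ry": 0,"rz": 0,"x": 30,"y": 0,"z": 0,"claw": 1},{"rx": 0,"ry": 0,"rz": 0,"x": 30,"y": 0,"z": 0,"claw": 1}])

```text
time: 12.58
tcp_pos: [0.5294, 0.0305, 0.0733]
ee_rot: [1.0, -0.006, -0.002, 0.0]
wrist_force: [-11.1, -0.4, 6.4]
width: 1.0
gripper_force: 5.5
```

```bash
cat >> h.py <<'E'
def gap(p,d,c):
    """angles of block's far top edge and of the fence face's foot, by subpixel edge fits in the rows"""
    h=cv2.cvtColor(p,cv2.COLOR_RGB2HSV); m=(h[...,0]>12)&(h[...,0]<32)&(h[...,1]>110)
    g=cv2.cvtColor(p,cv2.COLOR_RGB2GRAY).astype(float); s=h[...,1].astype(float)
    out=[]
    ux=np.arange(278,378)
    def cross(col,lo,hi,th,up):
        a=col[lo:hi]; k=np.nonzero((a[:-1]<th)&(a[1:]>=th))[0]
        return lo+k[0]+(th-a[k[0]])/(a[k[0]+1]-a[k[0]]) if len(k) else None
    E=[];F=[]
    for u in ux:
        v=cross(s[:,u],112,200,100,1)
        if v: E.append((u,v))
        v=cross(g[:,u],108,118,g[106:120,u].min()/2+75,1)
        if v: F.append((u,v))
    r=[]
    for P,z in((E,.11),(F,.04)):
        X=world(c,P,z=z)*1000
        vx,vy,x0,y0=cv2.fitLine(X[:,:2].astype(np.float32),cv2.DIST_HUBER,0,.01,.01).ravel()
        r.append((len(X),round(float(np.degrees(np.arctan2(vy,vx))%180),2),round(float(x0+vx/vy*(32-y0)),1)))
    return r
E
cat >> look.py <<'E'
print("edge, fence (n, angle, x at y=32):",gap(p,d,calibration("top")))
E
python3 look.py
```

```text
c [624.5   9.9] ang 61.98 size [192.   81.1] corners [[543.6650390625, -55.864200592041016], [615.2188720703125, -93.93939208984375], [705.4332275390625, 75.59848022460938], [633.87939453125, 113.67367553710938]]
tcp [529.4  30.5  73.3] F [-10.9   0.3   5.7] 12.625
edge, fence (n, angle, x at y=32): [(40, 159.27, 463.2), (100, 89.35, 714.9)]
```

```bash
python3 -c "
import cv2;p=cv2.imread('pics/last.png');cv2.imwrite('pics/c2.png',cv2.resize(p[95:235,215:435],None,fx=3.6,fy=3.6,interpolation=cv2.INTER_CUBIC))"
```

```text
(no output)
```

View pics/c2.png

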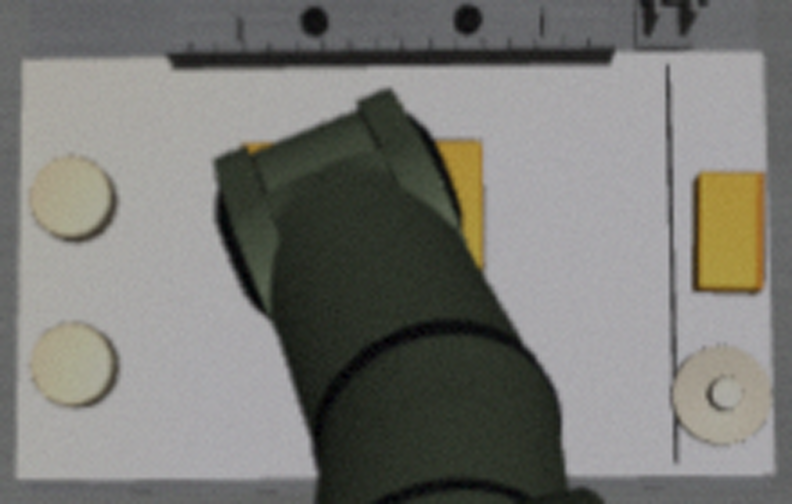

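```bash
cat > edge.py <<'E'
from h import *
import sys
lo,hi=map(float,sys.argv[1:3]) # expected edge x range, mm
if len(sys.argv)>3: p=cv2.cvtColor(cv2.imread("pics/last.png"),cv2.COLOR_BGR2RGB)
else: p,_=grab_frame("top"); save(p,"pics/last.png")
c=calibration("top"); hsv=cv2.cvtColor(p,cv2.COLOR_RGB2HSV); s=hsv[...,1].astype(float); P=[]
yel=(hsv[...,0]>12)&(hsv[...,0]<32)&(hsv[...,1]>110)
for u in range(270,365):
    for v in range(108,150):
        if s[v,u]<100<=s[v+1,u] and yel[v+2:v+4,u].all(): P.append((u,v+(100-s[v,u])/(s[v+1,u]-s[v,u])))
X=world(c,P,z=.11)*1000; X=X[(X[:,0]>lo)&(X[:,0]<hi)]
vx,vy,x0,y0=cv2.fitLine(X[:,:2].astype(np.float32),cv2.DIST_HUBER,0,.01,.01).ravel()
print("n",len(X),"y",X[:,1].min().round(),X[:,1].max().round(),"angle %.2f"%(np.degrees(np.arctan2(vy,vx))%180),"x at y=32: %.1f"%(x0+vx/vy*(32-y0)))
s=sense(); print("tcp",(s['tcp_pos']*1000).round(1),"F",s['wrist_force'].round(1),s['time'])
E
python3 edge.py 625 660 old
```

```text
n 15 y -58.0 111.0 angle 89.50 x at y=32: 638.8
tcp [529.4  30.5  73.3] F [-10.9   0.3   5.7] 12.625
```

Squared: the edge is at 89.50°, the fence at 89.35°. Now I push it home, stopping short first.

>>> move_arm(motion=[{"rx": 0,"ry": 0,"rz": 0,"x": 7,"y": 0,"z": 0,"claw": 1},{"rx": 0,"ry": 0,"rz": 0,"x": 15,"y": 0,"z": 0,"claw": 1},{"rx": 0,"ry": 0,"rz": 0,"x": 24,"y": 0,"z": 0,"claw": 1},{"rx": 0,"ry": 0,"rz": 0,"x": 33,"y": 0,"z": 0,"claw": 1},{"rx": 0,"ry": 0,"rz": 0,"x": 42,"y": 0,"z": 0,"claw": 1},{"rx": 0,"ry": 0,"rz": 0,"x": 51,"y": 0,"z": 0,"claw": 1},{"rx": 0,"ry": 0,"rz": 0,"x": 59,"y": 0,"z": 0,"claw": 1},{"rx": 0,"ry": 0,"rz": 0,"x": 63,"y": 0,"z": 0,"claw": 1}])

```text
time: 13.62
tcp_pos: [0.5923, 0.0298, 0.0732]
ee_rot: [1.0, -0.006, -0.002, 0.0]
wrist_force: [-16.7, -0.2, 11.6]
width: 1.001
gripper_force: 8.4
```

```bash
python3 edge.py 680 725
```

```text
n 11 y -60.0 100.0 angle 91.99 x at y=32: 700.7
tcp [592.7  29.9  73.2] F [-10.3   0.7   5. ] 13.675
```

```bash
sed -i 's/^s=sense/print(X[:,:2].round(1).tolist())\ns=sense/' edge.py; python3 edge.py 680 725 old; python3 -c "
import cv2;p=cv2.imread('pics/last.png');cv2.imwrite('pics/c3.png',cv2.resize(p[95:175,255:385],None,fx=6,fy=6,interpolation=cv2.INTER_CUBIC))"
```

```text
n 11 y -60.0 100.0 angle 91.99 x at y=32: 700.7
[[698.2, 100.3], [703.5, -35.7], [703.4, -38.3], [703.3, -41.0], [703.8, -43.6], [703.2, -46.3], [703.6, -48.9], [703.4, -51.6], [703.2, -54.3], [703.2, -56.9], [701.7, -59.5]]
tcp [592.7  29.9  73.2] F [-10.3   0.7   5. ] 13.675
```

View pics/c3.png

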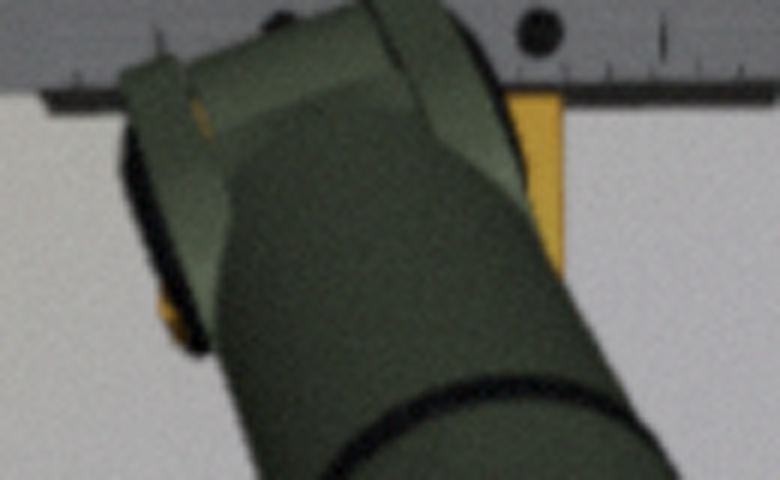

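The right part of the far edge (crop 510–560,95) stands just short of the fence and the left is hidden by the arm. I back off for a clear check before the last millimetres.

>>> move_arm(motion=[{"rx": 0,"ry": 0,"rz": 0,"x": -15,"y": 0,"z": 0,"claw": 1},{"rx": 0,"ry": 0,"rz": 0,"x": -55,"y": 0,"z": 0,"claw": 1},{"rx": 0,"ry": 0,"rz": 0,"x": -95,"y": 0,"z": 0,"claw": 1},{"rx": 0,"ry": 0,"rz": 0,"x": -120,"y": 0,"z": 0,"claw": 1},{"rx": 0,"ry": 0,"rz": 0,"x": -120,"y": 0,"z": 0,"claw": 1}])

```text
time: 14.3
tcp_pos: [0.473, 0.0312, 0.0738]
ee_rot: [1.0, -0.005, -0.0, 0.0]
wrist_force: [0.7, -0.1, 0.4]
width: 1.003
gripper_force: 0.0
```

```bash
python3 look.py; python3 edge.py 690 725 old
```

```text
c [651.8  29.6] ang 90.20 size [100.  178.4] corners [[601.554931640625, 118.61074829101562], [602.1815185546875, -59.75008773803711], [702.131103515625, -59.39894104003906], [701.5045166015625, 118.96189880371094]]
tcp [474.3  31.4  73.9] F [ 1.1 -0.4  0.3] 14.35
edge, fence (n, angle, x at y=32): [(2, 21.6, 688.6), (100, 87.94, 718.9)]
n 68 y -60.0 119.0 angle 89.41 x at y=32: 704.7
[[703.5, 118.9], [705.2, 116.2], [705.2, 113.6], [705.0, 110.9], [705.0, 108.2], [705.2, 105.5], [704.9, 102.9], [704.9, 100.2], [705.3, 97.5], [705.3, 94.8], [705.5, 92.2], [705.3, 89.5], [705.7, 86.8], [705.3, 84.2], [705.4, 81.5], [705.7, 78.8], [705.5, 76.2], [705.3, 73.5], [704.9, 70.8], [705.0, 68.2], [705.0, 65.5], [705.1, 62.8], [705.0, 60.2], [704.7, 57.5], [704.9, 54.8], [704.6, 52.2], [705.0, 49.5], [704.4, 46.8], [704.9, 44.2], [704.7, 41.5], [704.8, 38.8], [704.8, 36.2], [704.9, 33.5], [704.6, 30.9], [704.9, 28.2], [704.6, 25.5], [704.5, 22.9], [704.3, 20.2], [704.6, 17.5], [704.8, 14.9], [704.7, 12.2], [704.7, 9.6], [704.5, 6.9], [704.5, 4.2], [704.7, 1.6], [704.5, -1.1], [704.5, -3.8], [704.5, -6.4], [704.2, -9.1], [704.1, -11.7], [704.3, -14.4], [704.0, -17.0], [704.0, -19.7], [704.0, -22.4], [704.0, -25.0], [704.1, -27.7], [703.9, -30.3], [703.9, -33.0], [703.9, -35.7], [703.7, -38.3], [704.2, -41.0], [704.3, -43.6], [703.7, -46.3], [703.8, -49.0], [703.8, -51.6], [703.5, -54.3], [703.4, -56.9], [701.6, -59.5]]
tcp [474.3  31.4  73.9] F [ 1.1 -0.4  0.3] 14.35
```

Parallel to the fence (89.41° against 89.35°), a few mm short. Now the last gentle push.

>>> move_arm(motion=[{"rx": 0,"ry": 0,"rz": 0,"x": 40,"y": 0,"z": 0,"claw": 1},{"rx": 0,"ry": 0,"rz": 0,"x": 85,"y": 0,"z": 0,"claw": 1},{"rx": 0,"ry": 0,"rz": 0,"x": 110,"y": 0,"z": 0,"claw": 1},{"rx": 0,"ry": 0,"rz": 0,"x": 118,"y": 0,"z": 0,"claw": 1},{"rx": 0,"ry": 0,"rz": 0,"x": 120,"y": 0,"z": 0,"claw": 1},{"rx": 0,"ry": 0,"rz": 0,"x": 122,"y": 0,"z": 0,"claw": 1},{"rx": 0,"ry": 0,"rz": 0,"x": 124,"y": 0,"z": 0,"claw": 1},{"rx": 0,"ry": 0,"rz": 0,"x": 125,"y": 0,"z": 0,"claw": 1}])

```text
time: 15.35
tcp_pos: [0.5968, 0.0298, 0.0731]
ee_rot: [1.0, -0.006, -0.002, 0.0]
wrist_force: [-11.5, -0.0, 3.0]
width: 1.001
gripper_force: 5.6
```

>>> move_arm(motion=[{"rx": 0,"ry": 0,"rz": 0,"x": 1,"y": 0,"z": 0,"claw": 1},{"rx": 0,"ry": 0,"rz": 0,"x": 2,"y": 0,"z": 0,"claw": 1}])

```text
time: 15.6
tcp_pos: [0.5987, 0.0298, 0.0731]
ee_rot: [1.0, -0.006, -0.002, 0.0]
wrist_force: [-10.1, -0.2, 2.3]
width: 1.0
gripper_force: 5.5
```

>>> move_arm(motion=[{"rx": 0,"ry": 0,"rz": 0,"x": 1,"y": 0,"z": 0,"claw": 1},{"rx": 0,"ry": 0,"rz": 0,"x": 1,"y": 0,"z": 0,"claw": 1}])

```text
time: 15.85
tcp_pos: [0.5999, 0.0298, 0.0731]
ee_rot: [1.0, -0.006, -0.002, 0.0]
wrist_force: [-9.9, -0.3, 2.6]
width: 1.001
gripper_force: 4.8
```

>>> move_arm(motion=[{"rx": 0,"ry": 0,"rz": 0,"x": 1,"y": 0,"z": 0,"claw": 1},{"rx": 0,"ry": 0,"rz": 0,"x": 1,"y": 0,"z": 0,"claw": 1}])

```text
time: 16.1
tcp_pos: [0.6008, 0.0298, 0.0731]
ee_rot: [1.0, -0.006, -0.002, 0.0]
wrist_force: [-9.7, 0.5, 2.0]
width: 1.0
gripper_force: 4.9
```

>>> move_arm(motion=[{"rx": 0,"ry": 0,"rz": 0,"x": 1,"y": 0,"z": 0,"claw": 1},{"rx": 0,"ry": 0,"rz": 0,"x": 1,"y": 0,"z": 0,"claw": 1}])

```text
time: 16.35
tcp_pos: [0.6019, 0.0298, 0.0731]
ee_rot: [1.0, -0.006, -0.002, 0.0]
wrist_force: [-9.3, 0.5, 1.1]
width: 0.998
gripper_force: 4.9
```

>>> move_arm(motion=[{"rx": 0,"ry": 0,"rz": 0,"x": 1,"y": 0,"z": 0,"claw": 1},{"rx": 0,"ry": 0,"rz": 0,"x": 1,"y": 0,"z": 0,"claw": 1}])

```text
time: 16.6
tcp_pos: [0.6028, 0.0298, 0.0731]
ee_rot: [1.0, -0.006, -0.002, 0.0]
wrist_force: [-9.6, 0.5, 2.3]
width: 0.996
gripper_force: 5.2
```

>>> move_arm(motion=[{"rx": 0,"ry": 0,"rz": 0,"x": 1,"y": 0,"z": 0,"claw": 1},{"rx": 0,"ry": 0,"rz": 0,"x": 1,"y": 0,"z": 0,"claw": 1}])

```text
time: 16.85
tcp_pos: [0.6028, 0.0298, 0.0731]
ee_rot: [1.0, -0.005, -0.003, 0.0]
wrist_force: [-18.0, -0.8, 9.1]
width: 1.001
gripper_force: 9.0
```

Contact with the fence: the force rises and the tool stops. One more millimetre seats it, then I retreat.

>>> move_arm(motion=[{"rx": 0,"ry": 0,"rz": 0,"x": 1,"y": 0,"z": 0,"claw": 1},{"rx": 0,"ry": 0,"rz": 0,"x": 1,"y": 0,"z": 0,"claw": 1}])

```text
time: 17.1
tcp_pos: [0.6028, 0.0298, 0.073]
ee_rot: [1.0, -0.005, -0.004, 0.001]
wrist_force: [-25.2, 0.2, 13.6]
width: 0.999
gripper_force: 12.5
```

>>> move_arm(motion=[{"rx": 0,"ry": 0,"rz": 0,"x": -10,"y": 0,"z": 0,"claw": 1},{"rx": 0,"ry": 0,"rz": 0,"x": -50,"y": 0,"z": 0,"claw": 1},{"rx": 0,"ry": 0,"rz": 0,"x": -100,"y": 0,"z": -20,"claw": 1},{"rx": 0,"ry": 0,"rz": 0,"x": -140,"y": 0,"z": -40,"claw": 1},{"rx": 0,"ry": 0,"rz": 0,"x": -150,"y": 0,"z": -60,"claw": 1},{"rx": 0,"ry": 0,"rz": 0,"x": -150,"y": 0,"z": -60,"claw": 1}])

```text
time: 17.85
tcp_pos: [0.4571, 0.0315, 0.135]
ee_rot: [1.0, -0.006, 0.002, -0.0]
wrist_force: [-0.1, -0.5, -0.0]
width: 0.999
gripper_force: 0.0
```

```bash
python3 look.py; python3 edge.py 690 725 old | grep -v '\[\['; python3 -c "
import cv2;p=cv2.imread('pics/last.png');cv2.imwrite('pics/c4.png',cv2.resize(p[95:235,215:435],None,fx=3.6,fy=3.6,interpolation=cv2.INTER_CUBIC))"
```

```text
c [662.2  30.6] ang 88.73 size [178.5 100.2] corners [[610.1148681640625, -57.52661895751953], [710.2650146484375, -59.73887634277344], [714.2078857421875, 118.75535583496094], [614.0577392578125, 120.96761322021484]]
tcp [457.3  31.5 134.1] F [-0.5 -0.5  0.2] 17.9
edge, fence (n, angle, x at y=32): [(5, 18.04, 713.3), (58, 85.86, 723.5)]
n 1 y 119.0 119.0 angle 90.83 x at y=32: 711.9
tcp [457.3  31.5 134.1] F [-0.5 -0.5  0.2] 17.9
```

View pics/c4.png

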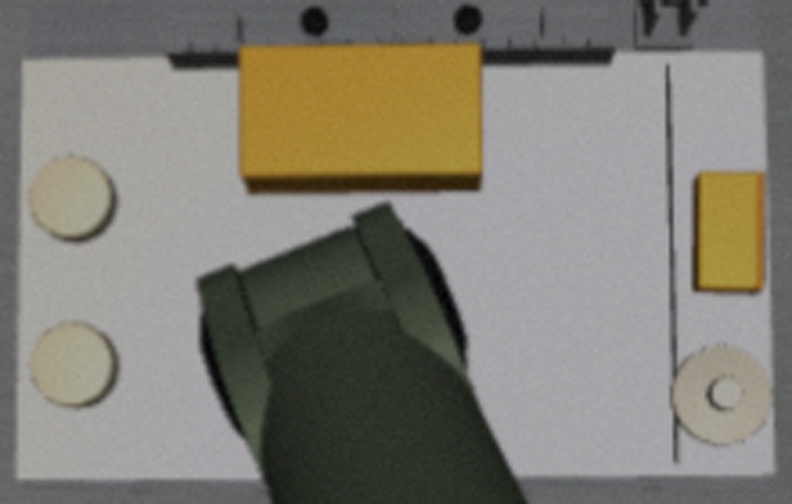

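Run:
```python
from h import *
p=cv2.cvtColor(cv2.imread("pics/last.png"),cv2.COLOR_BGR2RGB); v=p[...,0].astype(float); c=calibration("top")
for nm,(lo,hi),z in(("near top edge",(138,150),.11),("near foot",(144,153),.04)):
    P=[]
    for u in range(285,346):
        g=np.diff(v[:,u]); k=(lo+np.argmin(g[lo:hi])) if z>.1 else (lo+np.argmax(g[lo:hi]))
        w=abs(g[k-1:k+2]); P.append((u,k+.5+((w*[-1,0,1]).sum()/w.sum())))
    X=world(c,P,z=z)*1000; a=cv2.fitLine(X[:,:2].astype(np.float32),cv2.DIST_HUBER,0,.01,.01).ravel()
    print(nm,np.degrees(np.arctan2(a[1],a[0]))%180,a[2],a[3])
```

```text
near top edge 89.70642 614.25287 22.779972
near foot 89.73465 614.5432 32.34471
```

The near-side edge reads 89.7°, within noise of the fence's 89.35°. To be sure there is no gap, I press each end lightly in turn.

>>> move_arm(motion=[{"rx": 0,"ry": 0,"rz": 0,"x": 0,"y": -40,"z": 30,"claw": 0},{"rx": 0,"ry": 0,"rz": 0,"x": 30,"y": -64,"z": 60,"claw": 0},{"rx": 0,"ry": 0,"rz": 0,"x": 80,"y": -64,"z": 60,"claw": 0},{"rx": 0,"ry": 0,"rz": 0,"x": 120,"y": -64,"z": 60,"claw": 0},{"rx": 0,"ry": 0,"rz": 0,"x": 138,"y": -64,"z": 60,"claw": 0},{"rx": 0,"ry": 0,"rz": 0,"x": 142,"y": -64,"z": 60,"claw": 0},{"rx": 0,"ry": 0,"rz": 0,"x": 143,"y": -64,"z": 60,"claw": 0},{"rx": 0,"ry": 0,"rz": 0,"x": 144,"y": -64,"z": 60,"claw": 0}])

```text
time: 18.9
tcp_pos: [0.601, 0.0939, 0.0735]
ee_rot: [1.0, -0.006, -0.0, 0.0]
wrist_force: [-0.0, 0.5, -0.9]
width: 0.002
gripper_force: 0.0
```

>>> move_arm(motion=[{"rx": 0,"ry": 0,"rz": 0,"x": 1,"y": 0,"z": 0,"claw": 0},{"rx": 0,"ry": 0,"rz": 0,"x": 1,"y": 0,"z": 0,"claw": 0}])

```text
time: 19.15
tcp_pos: [0.6026, 0.0939, 0.0738]
ee_rot: [1.0, -0.006, 0.0, -0.0]
wrist_force: [-0.0, 0.0, 0.1]
width: -0.005
gripper_force: 0.0
```

>>> move_arm(motion=[{"rx": 0,"ry": 0,"rz": 0,"x": 1,"y": 0,"z": 0,"claw": 0},{"rx": 0,"ry": 0,"rz": 0,"x": 1,"y": 0,"z": 0,"claw": 0}])

```text
time: 19.4
tcp_pos: [0.6036, 0.0939, 0.0736]
ee_rot: [1.0, -0.006, -0.0, -0.0]
wrist_force: [-2.3, 0.5, 0.4]
width: -0.001
gripper_force: 0.5
```

>>> move_arm(motion=[{"rx": 0,"ry": 0,"rz": 0,"x": 1,"y": 0,"z": 0,"claw": 0},{"rx": 0,"ry": 0,"rz": 0,"x": 1,"y": 0,"z": 0,"claw": 0}])

```text
time: 19.65
tcp_pos: [0.6036, 0.0939, 0.0736]
ee_rot: [1.0, -0.006, -0.001, 0.0]
wrist_force: [-8.8, 1.0, 5.8]
width: -0.0
gripper_force: 4.4
```

>>> move_arm(motion=[{"rx": 0,"ry": 0,"rz": 0,"x": 1,"y": 0,"z": 0,"claw": 0},{"rx": 0,"ry": 0,"rz": 0,"x": 1,"y": 0,"z": 0,"claw": 0}])

```text
time: 19.9
tcp_pos: [0.6036, 0.0938, 0.0735]
ee_rot: [1.0, -0.006, -0.002, 0.0]
wrist_force: [-16.5, 0.3, 12.7]
width: 0.002
gripper_force: 8.2
```

Left end solid at x = 603.6. Now the right end.

>>> move_arm(motion=[{"rx": 0,"ry": 0,"rz": 0,"x": -20,"y": 0,"z": 0,"claw": 0},{"rx": 0,"ry": 0,"rz": 0,"x": -20,"y": 45,"z": 0,"claw": 0},{"rx": 0,"ry": 0,"rz": 0,"x": -20,"y": 90,"z": 0,"claw": 0},{"rx": 0,"ry": 0,"rz": 0,"x": -20,"y": 128,"z": 0,"claw": 0},{"rx": 0,"ry": 0,"rz": 0,"x": -10,"y": 128,"z": 0,"claw": 0},{"rx": 0,"ry": 0,"rz": 0,"x": -4,"y": 128,"z": 0,"claw": 0},{"rx": 0,"ry": 0,"rz": 0,"x": -2,"y": 128,"z": 0,"claw": 0},{"rx": 0,"ry": 0,"rz": 0,"x": -1,"y": 128,"z": 0,"claw": 0}])

```text
time: 20.9
tcp_pos: [0.6021, -0.0329, 0.0734]
ee_rot: [1.0, -0.005, -0.001, -0.0]
wrist_force: [-11.0, 1.4, 9.7]
width: 0.003
gripper_force: 5.9
```

>>> move_arm(motion=[{"rx": 0,"ry": 0,"rz": 0,"x": 1,"y": 0,"z": 0,"claw": 0},{"rx": 0,"ry": 0,"rz": 0,"x": 1,"y": 0,"z": 0,"claw": 0}])

```text
time: 21.15
tcp_pos: [0.6021, -0.0329, 0.0733]
ee_rot: [1.0, -0.005, -0.002, -0.0]
wrist_force: [-14.9, 1.4, 10.5]
width: 0.002
gripper_force: 7.4
```

Both ends are solid. The face line through the stops is at 89.32°, which matches the fence, so the side is flush. I retreat and hand in.

>>> move_arm(motion=[{"rx": 0,"ry": 0,"rz": 0,"x": -15,"y": 0,"z": 0,"claw": 0},{"rx": 0,"ry": 0,"rz": 0,"x": -60,"y": 0,"z": 0,"claw": 0},{"rx": 0,"ry": 0,"rz": 0,"x": -110,"y": 0,"z": -30,"claw": 0},{"rx": 0,"ry": 0,"rz": 0,"x": -140,"y": 0,"z": -80,"claw": 0},{"rx": 0,"ry": 0,"rz": 0,"x": -140,"y": 0,"z": -120,"claw": 0},{"rx": 0,"ry": 0,"rz": 0,"x": -140,"y": 0,"z": -120,"claw": 0}])

```text
time: 21.9
tcp_pos: [0.4655, -0.0318, 0.1964]
ee_rot: [1.0, -0.005, 0.003, 0.0]
wrist_force: [0.5, -0.1, -0.4]
width: 0.001
gripper_force: 0.0
```

```bash
python3 look.py | head -2; python3 -c "
from plant import *
print(close_job())"
```

```text
c [662.1  30.6] ang 88.79 size [178.5 100.1] corners [[610.1819458007812, -57.620628356933594], [710.2354125976562, -59.735595703125], [714.0086059570312, 118.76460266113281], [613.9551391601562, 120.87957000732422]]
tcp [464.8 -32.  194.7] F [-0.1 -0.1 -1. ] 21.95
the job is handed in; nothing more can be done
None
```

Job handed in at 22 s: I turned the block by pushing its corners, squared it to the fence, then pushed it home; light presses at both ends found no gap, and the pucks, offcut and follower had not moved in the last picture I viewed.

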